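# Shut the vacuum fresh-keeper and hold its pump at the mark

## Task

The fruit is in the vacuum fresh-keeper on the island: close its lid fully, then pull the spring-loaded pump grip out towards you until its pointer is level with the upright mark on the rider at the side of the pump. Finish while still holding the grip there with the gripper, at rest: the spring draws it back in if you let go. Leave the rider where it is set and do not disturb the things standing around.

Things in the scene. Friction and masses are not known exactly. Their poses are not given: they have to be found in the camera images.
- keeper: Vacuum fresh-keeper fixed to the table: grey base plate (x -155 to +70, y -155 to +145 mm, 12 thick) with a white open fruit box (140 x 140, centre (-10, 65), rim 90 above the table) at left and a steel hand pump at right (barrel along x at y -70, top 68 high, front face at x -2). Origin at table height; x away from the robot (unit's yaw within 0.25 rad), y left, z up.
- lid (a joint): Lid angle, rad: 0 shut on the box, grows as it opens; starts 0.75 to 1.25. White lid 148 x 148 x 10 mm, with an 8 mm lip at the free (front) edge, hinged at the box's far (+x) rim along y. The stiff hinge keeps any angle; about 2 N at the free edge moves it. Close it by pushing the outer face near the free edge towards the robot and down along the arc. Under 0.06 counts as shut.
- lid_hinge (a point): Middle of the lid's hinge line, on the lid's underside, at (61, 65, 90) mm in the unit's frame. Its axes turn with the lid: -x runs along the lid to its free edge, y along the hinge (the unit's y), z out of the outer (upper) face.
- lid_edge (a point): Middle of the lid's free edge on its outer (upper) face: 145 mm from the hinge along the lid, 10 mm above the underside. Axes as lid_hinge.
- pump (a joint): Travel of the pump grip in m: 0 home (pushed in by the spring), growing as it is pulled out along the unit's -x (towards the robot), end stop at 0.095. Return spring: 4.4 N at home plus 1.1 N per cm; it goes home when let go.
- pull_grip: Pump's pull grip: upright black paddle 14 mm thick (x, pull direction), 44 wide (y), 72 tall; slides with the pump. Origin: centre of its top face, 100 mm above the table, at home at (-55, -70) in the unit's frame; axes as the unit's. At home 46 mm are free between it and the barrel; the rod behind it is 35 to 45 mm above the table, so keep fingers above 50 mm. Pinch it front to back from above.
- pointer (a point): Tip of the steel pointer blade (3 mm thick in x) at the foot of the pull grip, 55 mm to the right of the grip's centre line, 34 mm above the table, level in x with the grip's origin.
- mark (a point): The point beside the upright steel mark blade (3 mm thick in x, 12 mm wide, top 46 mm above the table) of the small dark rider on the scale rail, at the pointer's height. Axes as the unit's. The pointer is at the mark when both have the same x in the unit's frame (within 5 mm).
- rider (a joint): Setting of the rider in m: the pump travel at which the pointer is level with the mark, 0.040 to 0.075. Stiff; leave it as set.
- box_middle (a point): Middle of the fruit box, 50 mm above the table.
- peach_in0: Peach, about 59 mm, loaded in the box.
- peach_in1: Peach, about 59 mm, loaded in the box.
- lemon_in: Lemon, 77 x 51 x 52 mm, loaded in the box.
- jam_jar: Bystander: jam jar 66 mm across, 90 mm tall, left of the box; origin under its centre.
- salt_shaker: Bystander: salt shaker 44 mm across, 90 mm tall, right of the pump; origin under its centre.
- onion: Bystander: brown onion 82 mm across, 94 mm tall, behind the pump; origin under its centre.
- lemon_0: Bystander: loose lemon, 77 x 51 x 52 mm, on the table to the right.
Mind the look-alikes: they are no part of the job. What is shaped like the lemon_in but blue is not meant.

How it is judged:
On the way, in this order (a step that is already met when the one before it is completed fails the run):
1. the lid is shut (value of joint lid below 0.06 rad), for 0.2 s.
2. the gripper holds the pump grip with its pointer at the mark, lid shut (value of joint lid below 0.06 rad and x of pointer in the frame of mark between -0.005 and 0.005 m and contact force between the fingers and pull_grip above 2 N), for 0.5 s.
At the end, for the whole second after the job is handed in: The lid is shut (under 0.06 rad) with the fruit inside, the pointer of the pump grip is level with the rider's mark within 5 mm and at rest (under 10 mm/s), and the gripper's fingers hold the grip there (over 2 N of contact) (all of step 2 and velocity of joint pump between -0.01 and 0.01 m/s and distance between each of peach_in0, peach_in1, lemon_in and box_middle below 0.11 m); the arm keeps its last pose, push and grip.
It fails at once if the pump is pulled out (over 15 mm) while the lid is not shut (value of joint pump above 0.015 m and value of joint lid above 0.1 rad).
It fails at once if the rider is shifted by more than 4 mm (distance of mark from where it was at the start of the episode above 0.004 m).
It fails at once if a bystander is pushed more than 20 mm (distance of any of jam_jar, salt_shaker, onion, lemon_0 from where it was at the start of the episode above 0.02 m).
It also fails if it takes over 51 s, if anything falls off the work surface, if the arm or the gripper's body presses on something with over 40 N, if the wrist force passes 120 N, or if a joint passes its speed limit or range.

## Robot

A 7-joint arm with a two-finger parallel gripper is mounted at the origin on a cart in front of the work surface, level with it; the furniture and walls round the work are solid. World frame = base frame: x ahead of the robot, y to its left, z up, the work surface at z = 0. Lengths are in m, angles in rad, forces in N, time in s.
With the tool pointing down it reaches from about 0.4 to 0.925 m from the base axis. Payload 4.1 kg.
Tool frame: the origin (TCP) lies midway between the tips of the shut fingers; the grasp point (between the pads) lies 19 mm behind it (robot.grip_point_offset is the distance from the TCP to the grasp point, in m); z points along the fingers, y is the line along which they close (so a half turn about z gives the same grasp; the last joint's range is limited). The gripper opens to 85 mm and grips with 20 to 120 N. Pads are 22 mm wide; open, the fingers measure 114 mm over their backs; the gripper's body (76 mm by 85 mm) begins 54 mm behind the grasp point. The pads swing forward as they close: fully open they stand 13 mm farther back than shut.
Start: joints at [1.176, 0.398, 0.045, 1.537, -0.019, 1.207, -0.051], TCP at [0.19, -0.622, 0.231] pointing down, gripper open.
Joint ranges: [-2.82, 2.82], [-0.49, 2.23], [-1.37, 1.46], [0, 2.46], [-1.36, 4.5], [0.23, 2], [-2.94, 2.94]. Speed limits (rad/s): [2.57, 2.57, 3.14, 3.14, 3.14, 3.14, 3.14].

## Interface

Orientations are given as a unit quaternion [w, x, y, z].
In Python, from rig import robot, viewer gives the robot as it stands.
- The arm moves only by the tool arm_command, never from a script. Its argument "plan" is a list of rows, each an object with "delta_pos": the shift along the tool's x, y, z in units of 0.5 m (1.0 is 0.5 m), a list of three; "yaw": the turn about the tool's z in units of pi rad (1.0 is pi rad). A call has 1 to 8 rows; each row is the pose to reach, as a shift and turn from the pose commanded when the call began, along the tool's axes at that moment, turning the shorter way round; what a row does not reach only later rows make up. A row lasts 1/12 s, in which the tool goes at most 41.7 mm and 7.16 degrees, less where a joint would pass 70% of its speed; a pose out of reach is approached as far as the arm can. A call with a number of a shift or a turn outside -1 to 1 is refused whole. A call with a gripper value outside its range is refused whole. "jaw" is the closure, from 0 (fully open) to 1 (shut), set as the call begins (left out, the last holds). The fingers move at their own pace and stop on an object; "force" is the grip in N (left out, the last holds). Time passes only in rows, so rows that repeat a pose let the fingers close. It gives the time, the measured TCP pose, the force, the opening and the grip force at its end, in the units of the state.
- robot.sense(): the state, without advancing time (a new reading comes with each control period).
- viewer.camera(name): name is "side" or "top"; returns a dict with "frame" (384x512x3 uint8, red, green, blue), "z_map" (384x512 float32, m along the optical axis (not along the pixel's ray), 0 where there is no reading), "fx", "fy", "cx", "cy" (pixels), "R" (3x3) and "t" (3): a world point X has camera coordinates R X + t. Camera axes: x right, y down, z forward; pixel columns grow to the right and rows downward; lengths in m; the calibration is good to about 2 mm. A picture is of the moment at which its call begins.
- robot.job_done(): hands the job in; it is judged then, once.
The state is a dict: "time": time; "joint_pos": joint angles; "dq": joint speeds; "joint_torque": joint torques, N m; "tool_pos": TCP position; "tcp_rot": TCP orientation; "ft_force": force on the tool from outside, world axes, zero at the start; "torque": the same for the moment, N m; "grip_width": opening from 0.0 (shut) to 1.0 (fully open); "grip_force": force on a finger pad.
Only numpy, scipy, OpenCV 4.12 (cv2) and the standard library are available. Lean on these libraries where they do the work, as an engineer would, in place of code of your own. Each camera call takes 0.05 s, during which the arm holds its last target. There are 200 camera calls.

## Working session

There is one attempt and no reset: what is moved stays moved. The work goes in short steps, Python scripts to look and compute and a tool call to move; the robot and the scene stay as the last step left them, time stands still between calls to the robot, and variables do not carry over. Pictures are saved under pics/ and viewed, at most 10 in all, crops included, and the job is handed in when it is done.

Besides the shell and the picture viewer there is one more tool, called after "Emit:" in YAML: its name, and indented under it one key for each argument. arm_command: Moves the arm, as the interface text tells. Its arguments: {"type":"object","properties":{"plan":{"type":"array","items":{"type":"object","properties":{"delta_pos":{"type":"array","items":{"type":"number"}},"yaw":{"type":"number"}}}},"jaw":{"type":"number"},"force":{"type":"number"}},"required":["plan"]}

```bash
mkdir -p pics; cat > h.py <<'E'
import numpy as np, cv2
from rig import robot, viewer
def snap(n,fn):
    c=viewer.camera(n); np.savez(''+fn+'.npz',**c); cv2.imwrite('pics/'+fn+'.png',c['frame'][:,:,::-1]); return c
def load(fn): return dict(np.load(''+fn+'.npz'))
def world(c,u,v,z=None):
    z=c['z_map'][int(v),int(u)] if z is None else z
    return c['R'].T@(np.array([(u-c['cx'])/c['fx']*z,(v-c['cy'])/c['fy']*z,z])-c['t'])
def proj(c,X):
    p=c['R']@np.array(X)+c['t']; return np.array([c['fx']*p[0]/p[2]+c['cx'],c['fy']*p[1]/p[2]+c['cy']])
E
python3 - <<'E'
from h import *
import cv2
a=snap('top','t0');b=snap('side','s0')
for c in(a,b):print(c['R'],c['t'],c['fx'])
print(robot.sense())
E
```

```text
[[ 0.00429787 -0.99998572 -0.003177  ]
 [-0.99421094 -0.00393192 -0.10737388]
 [ 0.10735985  0.00362008 -0.99421364]] [-0.04376915  0.62777365  1.08480747] 377.47387474463807
[[-0.91298202 -0.40797479 -0.00451658]
 [-0.27069549  0.61398142 -0.74145179]
 [ 0.30526674 -0.67570954 -0.67099094]] [0.52043332 0.26615271 1.21615602] 458.4225445354604
{'time': 0.1, 'joint_pos': array([ 1.17599613,  0.39909983,  0.04505481,  1.53776861, -0.01868269,
        1.20692957, -0.0506832 ]), 'dq': array([ 0.00028145, -0.00199729,  0.00058086, -0.00393637,  0.00130765,
        0.00080961, -0.00097762]), 'joint_torque': array([ 4.28563610e-03, -4.76264441e+01,  1.37053583e+00, -2.54952049e+01,
        1.19569324e-02,  4.88369929e-03,  6.14502923e-06]), 'tool_pos': array([ 0.18931458, -0.62120755,  0.23037302]), 'tcp_rot': array([-8.68658492e-04,  9.89073636e-01,  1.47419631e-01, -2.03063905e-04]), 'ft_force': array([ 3.27077969e-01, -2.70798881e-04, -1.02654089e+00]), 'torque': array([ 0.01958057,  0.03231459, -0.01539461]), 'grip_force': 0.0, 'grip_width': 1.0055060578077135}
```

View pics/t0.png

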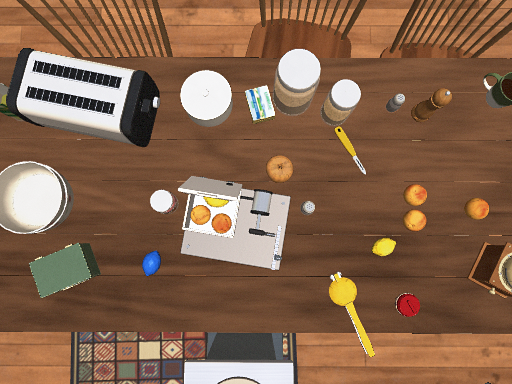

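View pics/s0.png

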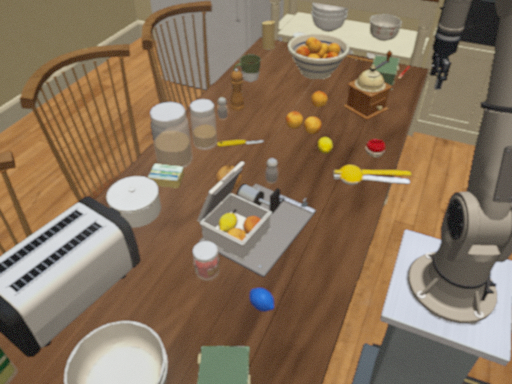

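```bash
python3 - <<'E'
from h import *
for n,(x,y,w,h) in dict(t0=(170,165,130,112),s0=(185,155,140,125)).items():
    c=load(n); f=cv2.resize(c['frame'][y:y+h,x:x+w,::-1],None,fx=5,fy=5,interpolation=cv2.INTER_CUBIC)
    cv2.imwrite('pics/c'+n+'.png',f)
E
```

```text
(no output)
```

View pics/ct0.png

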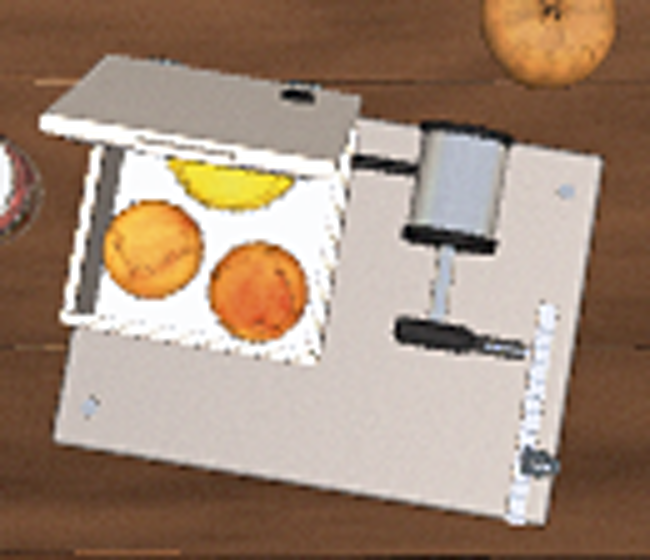

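View pics/cs0.png

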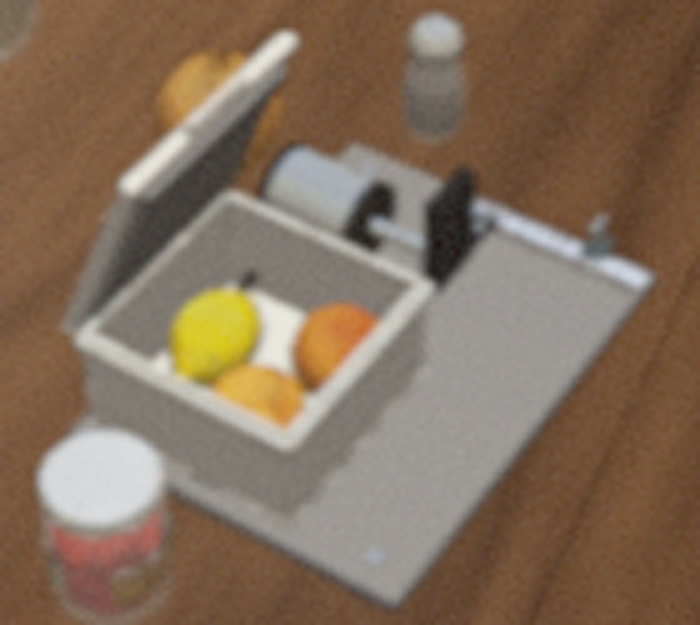

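```bash
cat >> h.py <<'E'
def unit(p):
    x,y,a=p; return np.array([[np.cos(a),-np.sin(a),0,x],[np.sin(a),np.cos(a),0,y],[0,0,1,0],[0,0,0,1]])
def w(p,X): return (unit(p)@np.append(X,1))[:3]
E
python3 - <<'E'
from h import *
from scipy.optimize import least_squares as L
a=load('t0');b=load('s0')
ct=lambda x,y:np.array([170+x/5-.4,165+y/5-.4]); cs=lambda x,y:np.array([185+x/5-.4,155+y/5-.4])
ob=[(a,ct(55,441),(-.155,.145,.012)),(a,ct(546,523),(-.155,-.155,.012)),(a,ct(602,157),(.07,-.155,.012)),
(b,cs(393,605),(-.155,.145,.012)),(b,cs(652,275),(-.155,-.155,.012)),(b,cs(355,147),(.07,-.155,.012)),
(a,ct(65,318),(-.08,.135,.09)),(a,ct(316,362),(-.08,-.005,.09)),(b,cs(433,285),(-.08,-.005,.09)),(b,cs(290,447),(-.08,.135,.09))]
f=lambda p:np.concatenate([proj(c,w(p,X))-u for c,u,X in ob])
r=L(f,[.55,.0,-.14],loss='soft_l1');p=r.x;print(p,f(p).round(1).reshape(-1,2).tolist());np.save('p.npy',p)
R=unit(p)[:3,:3]
# clouds in unit frame
for n,c,(x,y,W,H) in(('t',a,(170,165,130,112)),('s',b,(185,155,140,125))):
    P=np.array([world(c,u,v) for v in range(y,y+H) for u in range(x,x+W)]);Q=(P-np.r_[p[:2],0])@R
    m=(Q[:,1]>0)&(Q[:,1]<.13)&(Q[:,2]>.11)&(Q[:,0]>-.06)
    q=Q[m];hz=np.arctan2(q[:,2]-.09,.061-q[:,0]);
    d=np.hypot(q[:,2]-.09,.061-q[:,0]);print(n,'lid ang',np.percentile(hz[d>.1],[5,25,50,75,95]),'maxz',np.percentile(q[:,2],99))
    m=(Q[:,1]<-.11)&(Q[:,1]>-.155)&(Q[:,2]>.033)&(Q[:,0]>-.16)&(Q[:,0]<-.02);print(Q[m].round(3)[:40].tolist())
for n,c,uv in(('blade top?',a,[ct(530,452),ct(540,462),ct(540,470)]),('side',b,[cs(600,220)])):
    for u in uv:
        # intersect ray with z=.046
        o=world(c,*u,0.);d=world(c,*u,1.)-o;print(n,((o+d*(.046-o[2])/d[2])-np.r_[p[:2],0])@R)
E
```

```text
[ 0.59419724  0.01111946 -0.16061388] [[-1.3, 0.8], [0.0, 1.2], [0.5, -0.1], [0.5, -0.0], [0.9, -0.5], [-0.6, -1.4], [-0.4, 0.3], [-1.2, -0.3], [-1.2, -0.8], [-0.5, -1.6]]
t lid ang [1.18017125 1.23728775 1.26686834 1.28015127 1.29618251] maxz 0.23775160741531465
[[-0.051, -0.111, 0.036], [-0.051, -0.114, 0.038], [-0.05, -0.117, 0.034], [-0.05, -0.119, 0.035], [-0.054, -0.111, 0.038], [-0.053, -0.114, 0.04], [-0.053, -0.117, 0.039], [-0.052, -0.12, 0.037], [-0.052, -0.123, 0.037], [-0.056, -0.114, 0.037], [-0.056, -0.117, 0.036], [-0.055, -0.12, 0.037], [-0.055, -0.123, 0.037], [-0.054, -0.126, 0.036], [-0.059, -0.115, 0.034], [-0.059, -0.118, 0.036], [-0.058, -0.121, 0.037], [-0.058, -0.124, 0.034], [-0.116, -0.139, 0.044], [-0.116, -0.142, 0.04], [-0.119, -0.142, 0.047], [-0.118, -0.144, 0.048], [-0.118, -0.147, 0.048]]
s lid ang [1.15914911 1.16682091 1.20051399 1.21906156 1.25346225] maxz 0.23768684477758856
[[-0.054, -0.125, 0.039], [-0.05, -0.119, 0.037], [-0.053, -0.119, 0.039], [-0.053, -0.126, 0.034], [-0.053, -0.115, 0.038], [-0.055, -0.117, 0.038], [-0.056, -0.121, 0.035], [-0.059, -0.123, 0.035], [-0.117, -0.149, 0.044], [-0.057, -0.113, 0.037], [-0.06, -0.115, 0.037], [-0.117, -0.143, 0.045], [-0.118, -0.149, 0.041], [-0.055, -0.111, 0.033], [-0.117, -0.137, 0.045], [-0.12, -0.137, 0.047], [-0.117, -0.138, 0.04], [-0.119, -0.141, 0.039], [-0.118, -0.136, 0.038], [-0.119, -0.136, 0.034]]
blade top? [-0.11093593 -0.13635958  0.046     ]
blade top? [-0.11562228 -0.14294466  0.046     ]
blade top? [-0.1201246  -0.14366223  0.046     ]
side [-0.1184124  -0.14449558  0.046     ]
```

```bash
cat >> h.py <<'E'
from scipy.spatial.transform import Rotation as Ro
def plan(X,p=None):
    "unit-frame TCP goals -> rows"
    p=np.load('p.npy') if p is None else p
    s=robot.sense();q=s['tcp_rot'];R=Ro.from_quat(np.r_[q[1:],q[0]]).as_matrix()
    cur=(unit(p)[:3,:3].T)@(s['tool_pos']-np.r_[p[:2],0])
    a=np.arctan2(R[1,1],R[0,1]);d=(p[2]-a+np.pi/2)%np.pi-np.pi/2
    print('t',s['time'],'unit tcp',cur.round(4),'F',s['ft_force'].round(1),'w',s['grip_width'],'gf',s['grip_force'],'yaw',-d/np.pi,'j7',s['joint_pos'][6],'tilt',R[2,2])
    for x in X: print(x,((R.T@(w(p,x)-s['tool_pos']))/.5).round(4))
E
python3 - <<'E'
from h import *
print(w(np.load('p.npy'),(.1,.065,.33)))
plan([(.10,.065,.33)])
E
```

```text
[0.70330525 0.05929044 0.33      ]
t 0.1 unit tcp [-0.2985 -0.6889  0.2304] F [ 0.3 -0.  -1. ] w 1.0055060578077135 gf 0.0 yaw -0.35468146376750087 j7 -0.05068319740803463 tilt -0.9999984083949505
(0.1, 0.065, 0.33) [ 1.3802 -1.0024 -0.1977]
```

Emit:
arm_command:
  plan:
    - {"delta_pos": [0,0,-0.12],"yaw": -0.04}
    - {"delta_pos": [0.69,-0.5,-0.2],"yaw": -0.355}
    - {"delta_pos": [0.69,-0.5,-0.2],"yaw": -0.355}
    - {"delta_pos": [0.69,-0.5,-0.2],"yaw": -0.355}
    - {"delta_pos": [0.69,-0.5,-0.2],"yaw": -0.355}
    - {"delta_pos": [0.69,-0.5,-0.2],"yaw": -0.355}
    - {"delta_pos": [0.69,-0.5,-0.2],"yaw": -0.355}
    - {"delta_pos": [0.69,-0.5,-0.2],"yaw": -0.355}
  jaw: 1
  force: 40

```text
time: 0.77
tool_pos: [0.3645, -0.3894, 0.3125]
tcp_rot: [-0.0, 0.796, 0.606, -0.0]
ft_force: [1.8, -0.4, -0.4]
grip_width: -0.001
grip_force: 0.0
```

```bash
python3 -c "
from h import *
plan([(.10,.065,.33)])"
```

```text
t 0.7667 unit tcp [-0.1627 -0.4321  0.3125] F [ 1.8 -0.4 -0.4] w -0.0012230803391593819 gf 0.0 yaw -0.03446105180747916 j7 0.43452055306418896 tilt -0.9999998555030605
(0.1, 0.065, 0.33) [ 1.0451  0.4149 -0.0353]
```

Emit:
arm_command:
  plan:
    - {"delta_pos": [0.7,0.28,-0.035],"yaw": -0.034}
    - {"delta_pos": [0.7,0.28,-0.035],"yaw": -0.034}
    - {"delta_pos": [0.7,0.28,-0.035],"yaw": -0.034}
    - {"delta_pos": [0.7,0.28,-0.035],"yaw": -0.034}
    - {"delta_pos": [0.7,0.28,-0.035],"yaw": -0.034}
    - {"delta_pos": [0.7,0.28,-0.035],"yaw": -0.034}
    - {"delta_pos": [0.7,0.28,-0.035],"yaw": -0.034}
    - {"delta_pos": [0.7,0.28,-0.035],"yaw": -0.034}

```text
time: 1.43
tool_pos: [0.5674, -0.1257, 0.3278]
tcp_rot: [-0.0, 0.764, 0.645, -0.0]
ft_force: [0.8, -0.7, 0.4]
grip_width: 0.005
grip_force: 0.0
```

```bash
python3 -c "
from h import *
plan([(.10,.065,.33)])"
```

```text
t 1.4333 unit tcp [-0.0045 -0.1394  0.3278] F [ 0.8 -0.7  0.4] w 0.005411677754487448 gf 0.0 yaw -0.0024892937933265837 j7 -0.12672226797877306 tilt -0.9999998030780428
(0.1, 0.065, 0.33) [ 0.4104  0.2059 -0.0047]
```

Emit:
arm_command:
  plan:
    - {"delta_pos": [0.41,0.206,-0.005],"yaw": -0.0025}
    - {"delta_pos": [0.41,0.206,-0.005],"yaw": -0.0025}
    - {"delta_pos": [0.41,0.206,-0.005],"yaw": -0.0025}
    - {"delta_pos": [0.41,0.206,-0.005],"yaw": -0.0025}
    - {"delta_pos": [0.41,0.206,-0.005],"yaw": -0.0025}
    - {"delta_pos": [0.41,0.206,-0.005],"yaw": -0.0025}
    - {"delta_pos": [0.41,0.206,-0.005],"yaw": -0.0025}
    - {"delta_pos": [0.41,0.206,-0.005],"yaw": -0.0025}

```text
time: 2.1
tool_pos: [0.7025, 0.0591, 0.3291]
tcp_rot: [-0.001, 0.76, 0.649, -0.001]
ft_force: [0.2, -0.7, -0.1]
grip_width: -0.004
grip_force: 0.0
```

```bash
python3 -c "
from h import *
X=[(.1,.065,.2)]
for t in (1.19,1.0,.8,.6,.4,.2,.05,0):
  X.append((round(.061-.125*np.cos(t)+.01*np.sin(t)+.013,3),.065,round(.09+.125*np.sin(t)+.01*np.cos(t)-.003,3)))
plan(X)"
```

```text
t 2.1 unit tcp [0.0993 0.0647 0.3291] F [ 0.2 -0.7 -0.1] w -0.0037547350850366226 gf 0.0 yaw 0.0010418749117597325 j7 -0.4725960117849754 tilt -0.99999751677914
(0.1, 0.065, 0.2) [0.0006 0.002  0.2582]
(np.float64(0.037), 0.065, np.float64(0.207)) [ 0.001  -0.124   0.2445]
(np.float64(0.015), 0.065, np.float64(0.198)) [ 0.0011 -0.1679  0.2626]
(np.float64(-0.006), 0.065, np.float64(0.184)) [ 0.0013 -0.2099  0.2907]
(np.float64(-0.024), 0.065, np.float64(0.166)) [ 0.0014 -0.2458  0.3268]
(np.float64(-0.037), 0.065, np.float64(0.145)) [ 0.0015 -0.2717  0.3688]
(np.float64(-0.047), 0.065, np.float64(0.122)) [ 0.0016 -0.2916  0.4149]
(np.float64(-0.05), 0.065, np.float64(0.103)) [ 0.0016 -0.2975  0.4529]
(np.float64(-0.051), 0.065, np.float64(0.097)) [ 0.0016 -0.2995  0.4649]
```

Emit:
arm_command:
  plan:
    - {"delta_pos": [0,0,0.08]}
    - {"delta_pos": [0,0,0.16]}
    - {"delta_pos": [0,0,0.245]}
    - {"delta_pos": [0,-0.05,0.245]}
    - {"delta_pos": [0,-0.1,0.245]}
    - {"delta_pos": [0,-0.125,0.245]}
    - {"delta_pos": [0,-0.145,0.253]}
    - {"delta_pos": [0,-0.168,0.263]}

```text
schema error: expected keys delta_pos, yaw
```

```bash
python3 -c "
from h import *
X=[]
for t in (1.0,.8,.6,.4,.2,.05,0):
  X.append((round(.061-.125*np.cos(t)+.01*np.sin(t)+.013,3),.065,round(.09+.125*np.sin(t)+.01*np.cos(t)-.003,3)))
plan(X)"
```

```text
t 2.1 unit tcp [0.0993 0.0647 0.3291] F [ 0.2 -0.7 -0.1] w -0.0037547350850366226 gf 0.0 yaw 0.0010418749117597325 j7 -0.4725960117849754 tilt -0.99999751677914
(np.float64(0.015), 0.065, np.float64(0.198)) [ 0.0011 -0.1679  0.2626]
(np.float64(-0.006), 0.065, np.float64(0.184)) [ 0.0013 -0.2099  0.2907]
(np.float64(-0.024), 0.065, np.float64(0.166)) [ 0.0014 -0.2458  0.3268]
(np.float64(-0.037), 0.065, np.float64(0.145)) [ 0.0015 -0.2717  0.3688]
(np.float64(-0.047), 0.065, np.float64(0.122)) [ 0.0016 -0.2916  0.4149]
(np.float64(-0.05), 0.065, np.float64(0.103)) [ 0.0016 -0.2975  0.4529]
(np.float64(-0.051), 0.065, np.float64(0.097)) [ 0.0016 -0.2995  0.4649]
```

Emit:
arm_command:
  plan:
    - {"delta_pos": [0,0,0.08],"yaw": 0}
    - {"delta_pos": [0,0,0.16],"yaw": 0}
    - {"delta_pos": [0,0,0.245],"yaw": 0}
    - {"delta_pos": [0,-0.05,0.245],"yaw": 0}
    - {"delta_pos": [0,-0.1,0.245],"yaw": 0}
    - {"delta_pos": [0,-0.125,0.245],"yaw": 0}
    - {"delta_pos": [0,-0.145,0.253],"yaw": 0}
    - {"delta_pos": [0,-0.168,0.263],"yaw": 0}

```text
time: 2.77
tool_pos: [0.6197, 0.0681, 0.1999]
tcp_rot: [0.002, 0.763, 0.647, 0.0]
ft_force: [0.9, 0.1, 1.1]
grip_width: -0.001
grip_force: 0.6
```

```bash
python3 -c "
from h import *
X=[]
for t in (1.0,.8,.6,.4,.2,.05,0):
  X.append((round(.061-.125*np.cos(t)+.01*np.sin(t)+.013,3),.065,round(.09+.125*np.sin(t)+.01*np.cos(t)-.003,3)))
plan(X)"
```

```text
t 2.7667 unit tcp [0.016  0.0604 0.1999] F [0.9 0.1 1.1] w -0.0006174336346348294 gf 0.5919403536245227 yaw -0.001022517286879337 j7 -0.5385181958486418 tilt -0.9999951026645516
(np.float64(0.015), 0.065, np.float64(0.198)) [ 0.0093 -0.0021  0.0037]
(np.float64(-0.006), 0.065, np.float64(0.184)) [ 0.0092 -0.0442  0.0316]
(np.float64(-0.024), 0.065, np.float64(0.166)) [ 0.0091 -0.0803  0.0675]
(np.float64(-0.037), 0.065, np.float64(0.145)) [ 0.0091 -0.1064  0.1094]
(np.float64(-0.047), 0.065, np.float64(0.122)) [ 0.0091 -0.1266  0.1554]
(np.float64(-0.05), 0.065, np.float64(0.103)) [ 0.0091 -0.1327  0.1933]
(np.float64(-0.051), 0.065, np.float64(0.097)) [ 0.0091 -0.1347  0.2053]
```

Now follow the arc with small forces.

Emit:
arm_command:
  plan:
    - {"delta_pos": [0,-0.024,0.018],"yaw": 0}
    - {"delta_pos": [0,-0.044,0.032],"yaw": 0}
    - {"delta_pos": [0,-0.062,0.05],"yaw": 0}
    - {"delta_pos": [0,-0.08,0.068],"yaw": 0}
    - {"delta_pos": [0,-0.094,0.088],"yaw": 0}
    - {"delta_pos": [0,-0.106,0.109],"yaw": 0}
    - {"delta_pos": [0,-0.117,0.132],"yaw": 0}
    - {"delta_pos": [0,-0.127,0.155],"yaw": 0}

```text
time: 3.43
tool_pos: [0.557, 0.0788, 0.1212]
tcp_rot: [0.001, 0.762, 0.647, -0.0]
ft_force: [0.7, -0.1, 0.6]
grip_width: 0.001
grip_force: 0.5
```

```bash
python3 -c "
from h import *
plan([(-.05,.065,.103),(-.051,.065,.097)]);snap('side','s1')
c=load('s1');cv2.imwrite('pics/s1c.png',cv2.resize(c['frame'][130:290,170:340,::-1],None,fx=3.5,fy=3.5))"
```

```text
t 3.4333 unit tcp [-0.0476  0.0609  0.1212] F [ 0.7 -0.1  0.6] w 0.001424049884967456 gf 0.4598651269225229 yaw -0.0007021568774571815 j7 -0.6037844959199752 tilt -0.9999976718593244
(-0.05, 0.065, 0.103) [ 0.0083 -0.005   0.0365]
(-0.051, 0.065, 0.097) [ 0.0083 -0.007   0.0485]
```

View pics/s1c.png

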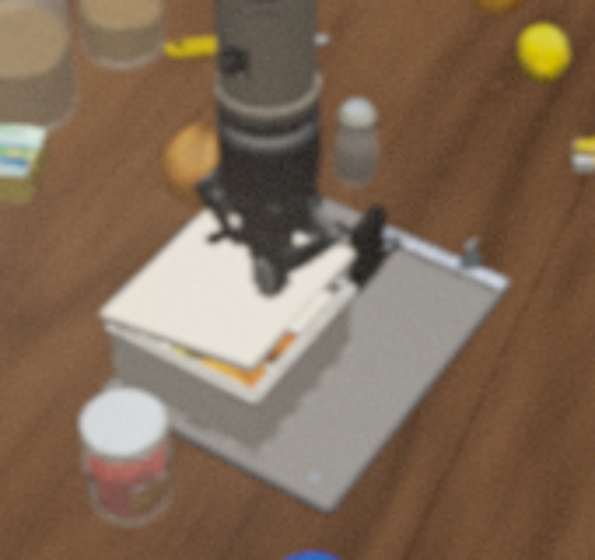

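The lid follows the fingers and is about 0.2 rad open, with the free edge at (250,360) in the crop. I'll press it shut now.

Emit:
arm_command:
  plan:
    - {"delta_pos": [0,-0.004,0.018],"yaw": 0}
    - {"delta_pos": [0,-0.006,0.034],"yaw": 0}
    - {"delta_pos": [0,-0.006,0.044],"yaw": 0}
    - {"delta_pos": [0,-0.006,0.05],"yaw": 0}
    - {"delta_pos": [0,-0.006,0.054],"yaw": 0}
    - {"delta_pos": [0,-0.006,0.054],"yaw": 0}
    - {"delta_pos": [0,-0.006,0.054],"yaw": 0}

```text
time: 4.07
tool_pos: [0.554, 0.0806, 0.0994]
tcp_rot: [0.001, 0.762, 0.648, -0.002]
ft_force: [-14.1, -4.5, 35.4]
grip_width: 0.003
grip_force: 18.0
```

```bash
python3 -c "
from h import *
plan([(-.051,.065,.097)])"
```

```text
t 4.0667 unit tcp [-0.0508  0.0622  0.0994] F [-14.1  -4.5  35.4] w 0.00326584172503624 gf 17.965004456928 yaw -0.00027092521560763834 j7 -0.6260136641742646 tilt -0.9999895747202788
(-0.051, 0.065, 0.097) [ 0.0057 -0.0003  0.0049]
```

Emit:
arm_command:
  plan:
    - {"delta_pos": [0,0,-0.08],"yaw": 0}
    - {"delta_pos": [0,0,-0.16],"yaw": 0}
    - {"delta_pos": [-0.06,0,-0.22],"yaw": 0}
    - {"delta_pos": [-0.12,-0.004,-0.22],"yaw": 0}
    - {"delta_pos": [-0.19,-0.008,-0.22],"yaw": 0}
    - {"delta_pos": [-0.26,-0.008,-0.22],"yaw": 0}
    - {"delta_pos": [-0.26,-0.008,-0.22],"yaw": 0}
    - {"delta_pos": [-0.26,-0.008,-0.22],"yaw": 0}
  jaw: 0.47

```text
time: 4.73
tool_pos: [0.5292, -0.0493, 0.2043]
tcp_rot: [0.0, 0.763, 0.646, -0.0]
ft_force: [-0.4, 1.0, -0.7]
grip_width: 0.528
grip_force: 0.0
```

```bash
python3 -c "
from h import *
plan([(-.055,-.07,.12),(-.055,-.07,.06)]);snap('side','s2')
c=load('s2');cv2.imwrite('pics/s2c.png',cv2.resize(c['frame'][130:290,170:340,::-1],None,fx=3.5,fy=3.5))"
```

```text
t 4.7333 unit tcp [-0.0545 -0.07    0.2043] F [-0.4  1.  -0.7] w 0.5276673241433448 gf 0.0 yaw -0.0017542493783702859 j7 -0.28178322606083506 tilt -0.9999995482901033
(-0.055, -0.07, 0.12) [ 0.0002 -0.0011  0.1685]
(-0.055, -0.07, 0.06) [ 0.0003 -0.0011  0.2885]
```

View pics/s2c.png

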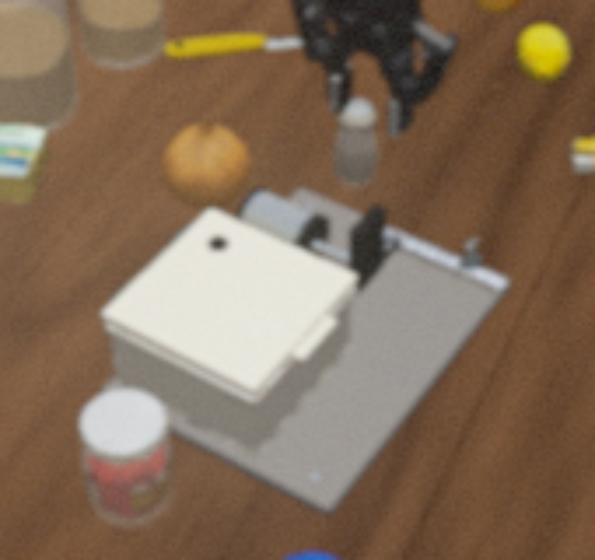

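The lid sits flush on the box, with its free edge at (320,335), and the grip stands at home at (370,240). The fingers are open above it, so I'll descend.

Emit:
arm_command:
  plan:
    - {"delta_pos": [0,-0.001,0.07],"yaw": -0.001}
    - {"delta_pos": [0,-0.001,0.14],"yaw": -0.001}
    - {"delta_pos": [0,-0.001,0.2],"yaw": -0.001}
    - {"delta_pos": [0,-0.001,0.25],"yaw": -0.001}
    - {"delta_pos": [0,-0.001,0.285],"yaw": -0.001}
    - {"delta_pos": [0,-0.001,0.285],"yaw": -0.001}
    - {"delta_pos": [0,-0.001,0.285],"yaw": -0.001}

```text
time: 5.37
tool_pos: [0.5288, -0.0443, 0.0614]
tcp_rot: [-0.001, 0.76, 0.65, -0.0]
ft_force: [0.3, -0.5, -0.0]
grip_width: 0.527
grip_force: 0.0
```

```bash
python3 -c "
from h import *
plan([(-.055,-.07,.06)])"
```

```text
t 5.3667 unit tcp [-0.0557 -0.0652  0.0614] F [ 0.3 -0.5 -0. ] w 0.5266449759659789 gf 0.0 yaw 0.0019253173751314916 j7 -0.38946461942863747 tilt -0.9999981264220984
(-0.055, -0.07, 0.06) [-0.0096  0.0013  0.0029]
```

Clear of contact, so close on the grip.

Emit:
arm_command:
  plan:
    - {"delta_pos": [0,0,0],"yaw": 0}
    - {"delta_pos": [0,0,0],"yaw": 0}
    - {"delta_pos": [0,0,0],"yaw": 0}
    - {"delta_pos": [0,0,0],"yaw": 0}
    - {"delta_pos": [0,0,0],"yaw": 0}
    - {"delta_pos": [0,0,0],"yaw": 0}
  jaw: 1
  force: 60

```text
time: 5.87
tool_pos: [0.5292, -0.0455, 0.0636]
tcp_rot: [0.0, 0.761, 0.649, 0.0]
ft_force: [-2.7, 1.0, 5.2]
grip_width: 0.155
grip_force: 59.5
```

```bash
python3 -c "
from h import *
plan([(-.055,-.07,.06)])"
```

```text
t 5.8667 unit tcp [-0.0551 -0.0663  0.0636] F [-2.7  1.   5.2] w 0.15481090506298759 gf 59.45104479789734 yaw 0.0008182600716905801 j7 -0.390116410669655 tilt -0.9999995665165681
(-0.055, -0.07, 0.06) [-0.0074  0.0001  0.0073]
```

Emit:
arm_command:
  plan:
    - {"delta_pos": [0,-0.02,0],"yaw": 0}
    - {"delta_pos": [0,-0.045,0],"yaw": 0}
    - {"delta_pos": [0,-0.07,0],"yaw": 0}
    - {"delta_pos": [0,-0.095,0],"yaw": 0}
    - {"delta_pos": [0,-0.115,0],"yaw": 0}
    - {"delta_pos": [0,-0.126,0],"yaw": 0}
    - {"delta_pos": [0,-0.126,0],"yaw": 0}
    - {"delta_pos": [0,-0.126,0],"yaw": 0}

```text
time: 6.53
tool_pos: [0.4713, -0.0359, 0.0638]
tcp_rot: [0.003, 0.761, 0.649, 0.004]
ft_force: [10.7, -0.1, -7.0]
grip_width: 0.155
grip_force: 59.4
```

```bash
python3 - <<'E'
from h import *
plan([(-.118,-.07,.06)]);p=np.load('p.npy');R=unit(p)[:3,:3]
for n,(x,y,W,H) in(('top',(262,205,32,70)),('side',(250,165,80,60))):
    c=snap(n,n[0]+'3')
    P=np.array([world(c,u,v) for v in range(y,y+H) for u in range(x,x+W)]);Q=(P-np.r_[p[:2],0])@R
    for nm,y0,y1,z0 in(('mark',-.155,-.128,.034),('ptr',-.128,-.108,.026)):
        q=Q[(Q[:,1]<y1)&(Q[:,1]>y0)&(Q[:,2]>z0)&(Q[:,2]<.052)&(Q[:,0]>-.16)&(Q[:,0]<-.02)];print(n,nm,len(q),q.mean(0).round(4) if len(q) else'',np.sort(q[:,0].round(3)))
f=lambda n,s:cv2.resize(load(n)['frame'][s[1]:s[1]+s[3],s[0]:s[0]+s[2],::-1],(390,390),interpolation=cv2.INTER_CUBIC)
cv2.imwrite('pics/c3.png',np.hstack([f('t3',(240,220,50,50)),f('s3',(260,170,60,60))]))
E
```

```text
t 6.5333 unit tcp [-0.1138 -0.0661  0.0638] F [10.7 -0.1 -7. ] w 0.15549797234707086 gf 59.42793667316437 yaw 0.0009157062056922733 j7 -0.3888342405069752 tilt -0.9999428981350192
(-0.118, -0.07, 0.06) [-0.0077 -0.0084  0.0074]
top mark 5 [-0.1175 -0.1428  0.044 ] [-0.119 -0.118 -0.118 -0.116 -0.116]
top ptr 0  []
side mark 0  []
side ptr 9 [-0.1061 -0.1153  0.0339] [-0.118 -0.117 -0.117 -0.116 -0.116 -0.115 -0.115 -0.11  -0.032]
```

View pics/c3.png

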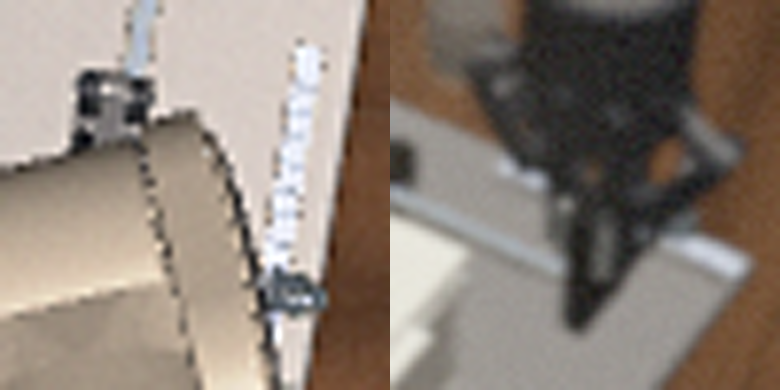

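Emit:
arm_command:
  plan:
    - {"delta_pos": [0,-0.003,0],"yaw": 0}
    - {"delta_pos": [0,-0.006,0],"yaw": 0}
    - {"delta_pos": [0,-0.006,0],"yaw": 0}
    - {"delta_pos": [0,-0.006,0],"yaw": 0}
    - {"delta_pos": [0,-0.006,0],"yaw": 0}
    - {"delta_pos": [0,-0.006,0],"yaw": 0}

```text
time: 7.13
tool_pos: [0.4688, -0.0355, 0.0638]
tcp_rot: [0.003, 0.761, 0.649, 0.005]
ft_force: [10.7, -1.3, -7.4]
grip_width: 0.157
grip_force: 59.6
```

```bash
python3 - <<'E'
from h import *
plan([(-.118,-.07,.06)]);p=np.load('p.npy');R=unit(p)[:3,:3]
print(np.abs(robot.sense()['dq']).max())
def cloud(c,x,y,W,H):
    P=np.array([world(c,u,v) for v in range(y,y+H) for u in range(x,x+W)]);return (P-np.r_[p[:2],0])@R
def rep(n,Q,dx):
    q=Q[(abs(Q[:,0]-dx)<.015)&(Q[:,1]>-.13)&(Q[:,1]<-.096)&(Q[:,2]>.026)&(Q[:,2]<.042)];print(n,'ptr',np.median(q,0).round(4),q.round(3).tolist())
    q=Q[(abs(Q[:,0]-dx)<.02)&(Q[:,1]>-.056)&(Q[:,1]<-.038)&(Q[:,2]>.03)&(Q[:,2]<.058)];print(' paddle left face',len(q),np.percentile(q[:,0],[0,10,50,90,100]).round(4) if len(q) else '')
rep('home',cloud(load('s0'),250,165,80,60),-.055)
c=snap('side','s4');rep('now',cloud(c,250,165,80,70),-.118)
c=snap('top','t4')
E
```

```text
t 7.1333 unit tcp [-0.1163 -0.0661  0.0638] F [10.7 -1.3 -7.4] w 0.15730079207720732 gf 59.57627534866333 yaw 0.0008956035943415701 j7 -0.3884343530411517 tilt -0.9999385314491267
(-0.118, -0.07, 0.06) [-0.0078 -0.0035  0.0075]
0.0012751083991543381
home ptr [-0.0559 -0.1097  0.0371] [[-0.054, -0.125, 0.039], [-0.05, -0.119, 0.037], [-0.053, -0.119, 0.039], [-0.053, -0.126, 0.034], [-0.053, -0.115, 0.038], [-0.055, -0.117, 0.038], [-0.056, -0.121, 0.035], [-0.059, -0.123, 0.035], [-0.052, -0.109, 0.038], [-0.057, -0.108, 0.041], [-0.057, -0.113, 0.037], [-0.06, -0.115, 0.037], [-0.05, -0.107, 0.034], [-0.055, -0.105, 0.038], [-0.055, -0.111, 0.033], [-0.059, -0.11, 0.037], [-0.056, -0.098, 0.041], [-0.055, -0.104, 0.035], [-0.06, -0.102, 0.039], [-0.059, -0.111, 0.031], [-0.056, -0.097, 0.037], [-0.059, -0.098, 0.038], [-0.061, -0.102, 0.036], [-0.057, -0.096, 0.034], [-0.057, -0.102, 0.029]]
 paddle left face 29 [-0.062  -0.0614 -0.0576 -0.0504 -0.0482]
now ptr [-0.1186 -0.1121  0.0351] [[-0.117, -0.113, 0.04], [-0.117, -0.119, 0.035], [-0.121, -0.119, 0.037], [-0.118, -0.112, 0.037], [-0.12, -0.115, 0.035], [-0.123, -0.128, 0.026], [-0.12, -0.108, 0.037], [-0.119, -0.118, 0.028], [-0.12, -0.102, 0.037], [-0.118, -0.112, 0.028], [-0.118, -0.098, 0.036], [-0.12, -0.103, 0.033], [-0.118, -0.1, 0.03]]
 paddle left face 32 [-0.1227 -0.1218 -0.1178 -0.1118 -0.1092]
```

Emit:
arm_command:
  plan:
    - {"delta_pos": [0,-0.002,0],"yaw": 0}
    - {"delta_pos": [0,-0.002,0],"yaw": 0}
    - {"delta_pos": [0,-0.002,0],"yaw": 0}
    - {"delta_pos": [0,-0.002,0],"yaw": 0}
    - {"delta_pos": [0,-0.002,0],"yaw": 0}
    - {"delta_pos": [0,-0.002,0],"yaw": 0}
    - {"delta_pos": [0,-0.002,0],"yaw": 0}
    - {"delta_pos": [0,-0.002,0],"yaw": 0}

```text
time: 7.9
tool_pos: [0.468, -0.0354, 0.0638]
tcp_rot: [0.003, 0.761, 0.649, 0.005]
ft_force: [12.5, 0.2, -7.4]
grip_width: 0.155
grip_force: 59.5
```

Emit:
arm_command:
  plan:
    - {"delta_pos": [0,0,0],"yaw": 0}
    - {"delta_pos": [0,0,0],"yaw": 0}
    - {"delta_pos": [0,0,0],"yaw": 0}
    - {"delta_pos": [0,0,0],"yaw": 0}
    - {"delta_pos": [0,0,0],"yaw": 0}
    - {"delta_pos": [0,0,0],"yaw": 0}

```text
time: 8.4
tool_pos: [0.4679, -0.0354, 0.0637]
tcp_rot: [0.003, 0.761, 0.649, 0.005]
ft_force: [10.6, -0.4, -7.3]
grip_width: 0.155
grip_force: 59.5
```

```bash
python3 -c "
from h import *
plan([]);c=snap('top','t5');p=np.load('p.npy');R=unit(p)[:3,:3]
def cl(c,x,y,W,H):
    P=np.array([world(c,u,v) for v in range(y,y+H) for u in range(x,x+W)]);return (P-np.r_[p[:2],0])@R
for n in('t0','t5'):
  Q=cl(load(n),265,240,25,30);q=Q[(Q[:,2]>.034)&(Q[:,2]<.052)&(Q[:,1]<-.128)&(Q[:,1]>-.155)];print(n,len(q),q.mean(0))
Q=cl(load('s4'),185,155,140,125);q=Q[(Q[:,1]>.02)&(Q[:,1]<.12)&(abs(Q[:,0]+.055)<.02)];print('lid z',np.median(q[:,2]))
"
```

```text
t 8.4 unit tcp [-0.1172 -0.0661  0.0637] F [10.6 -0.4 -7.3] w 0.1547467950525684 gf 59.535802602767944 yaw 0.0008831785155800037 j7 -0.3882858886485773 tilt -0.9999368747335505
t0 5 [-0.11742373 -0.1426766   0.04544483]
t5 5 [-0.11742341 -0.14267866  0.04550333]
lid z 0.09990992475929836
```

```bash
python3 -c "
from rig import robot
print(robot.job_done())"
```

```text
the job is handed in; nothing more can be done
None
```

The job is handed in: the lid is shut and the gripper is holding the pump grip at rest with its pointer within about 1–2 mm of the rider's mark by my measurements. The rider did not move, and nothing I saw suggests the things around it were disturbed; the judge's verdict was not shown.

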